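# Fish the dropped buckle out from between the stock boxes

## Task

The red ring buckle has dropped between the two full stock boxes, under the loaded clear shelf. Fish it out with the bent rod: lean the rod in under the shelf, catch the buckle with the foot and draw it along the table right out in front of the boxes, without leaning hard on the boxes, the shelf or the table. Then hang the rod back in its stand, put the buckle flat in the yellow tray, and leave everything else on the table where it is.

Things in the scene. Friction and masses are not known exactly. Their poses are not given: they have to be found in the camera images.
- stock: Two full, heavy cardboard boxes, fixed, side by side, each 225 deep (x), 158 wide (y), 112 high (mm), with a 50 mm wide gap between them. The table is the gap's floor; it is open in front (to the right as the robot sees it) and above, and a third full box 112 high closes its far end. Origin: on the table, middle of the gap's front mouth; +x runs into the gap, z up.
- shelf_edge (a point): Middle of the lower front edge of the clear plastic shelf that lies across both boxes on their rims: 65 mm in from the mouth, 112 mm above the table. The shelf, fixed, 4 mm thick, 300 mm wide, runs from here to the back and carries heavy jars at its back and sides, to 211 mm above the table; over the buckle it is empty and can be looked through.
- buckle: The dropped red ring-shaped buckle: outer diameter 38 mm, hole 24 mm, 6 mm thick, about 30 g, lying flat on the table in the gap, its centre 95 to 111 mm in from the mouth, so 30 to 46 mm behind the shelf's front edge. Origin: centre of its underside, z up.
- hook: The bent rod, 75 g, loose, hanging upright in its stand on its brass collar (26 mm across, 6 thick); it hangs stably. From the collar a round steel rod 6 mm thick runs 130 mm straight down to an elbow and bends there by 45 degrees towards its own -x: the foot, 24 mm long. Origin: on the rod's axis at the collar's underside; z up along the grip. Hung at the start, its x is opposite to the stand's within 0.06 rad.
- hook_grip (a point): Middle of the rod's wooden grip, 16 x 16 mm, flat faces across the hook's x and y, from 6 to 81 mm above the hook's origin; this point is 45 mm above it.
- hook_tip (a point): Free end of the rod's foot, centre of its round end of 3 mm radius: (-17, 0, -147) mm from the hook's origin. Hung, it is about 20 mm clear of the table. With the grip leaning back 45 degrees towards the hook's -x, the foot stands vertical.
- stand: The rod's stand, fixed: base 100 x 90 x 10 mm (x -40 to 60), one post at the back (x 36 to 50), on top a level brass fork, 6 thick, 40 wide (y), x -30 to 50 mm. Its 14 mm wide slot runs along x, open to -x, closed at x = 10. The rod comes out towards -x, lifted a little, and goes back the same way. Origin: on the table under the rod's place; z up. Stand and tray may swap places.
- stand_seat (a point): The rod's place on the stand: middle of the slot, at the fork's top, 170 mm above the table. The hung rod's origin is here (within 2 mm), its collar resting on the fork.
- table: The white table top, level, at z = 0; it carries everything. Fixed.
- tray: Shallow yellow sorting tray, fixed, 130 mm (x) x 190 mm (y), 28 mm high, walls and floor 5 mm thick. Origin: centre of its underside on the table, z up.
- sign: Blank price card, 100 mm wide and about 150 mm high, on a brass foot; loose bystander, to be left alone. Origin: centre of its underside.
- jar: Amber glass jar with steel lid, 72 mm diameter, 110 mm high; loose bystander, to be left alone. Origin: centre of its underside.
- mug: Blue mug, 82 mm diameter, 95 mm high; loose bystander, to be left alone. Origin: centre of its underside.
- bowl: Small white bowl of buttons, 110 mm diameter, about 40 mm high; loose bystander, to be left alone. Origin: centre of its underside.
- tin: Green tin 100 x 70 x 35 mm; loose bystander, to be left alone. Origin: centre of its underside.
- loupe: Round magnifier 52 mm across, 12 mm thick, origin under the lens, its black handle reaching 93 mm towards -x; loose bystander, to be left alone. Origin: centre of its underside.
- black_buckle: Another buckle, black, 42 mm across, 6 mm thick, lying on the table; not the one wanted; loose bystander, to be left alone. Origin: centre of its underside.
Mind the look-alikes: they are no part of the job. Leave any purple look-alike of the hook alone.

How it is judged (in metres and radians):
On the way, in this order (a step that is already met when the one before it is completed fails the run):
1. the rod touches the buckle while it lies in the gap, at least 60 mm in from the mouth (contact force between hook and buckle above 0.05 N and x of buckle in the frame of stock above 0.06 m).
2. the buckle lies on the table wholly in front of the boxes, drawn out through the gap's mouth (x of buckle in the frame of stock between -0.2 and -0.022 m and y of buckle in the frame of stock between -0.1 and 0.1 m and z of buckle in the frame of stock below 0.015 m), for 0.1 s.
3. the rod hangs upright in its stand again (distance between hook and stand_seat below 0.025 m and z of hook in the frame of stand between 0.165 and 0.178 m and angle between hook's own z axis and vertical below 0.15 rad and linear speed of hook below 0.03 m/s), for 0.2 s.
At the end, for the whole second after the job is handed in: The red buckle lies flat (within 0.2 rad) on the floor of the yellow tray, at rest, and the rod hangs upright (within 0.15 rad) and at rest in its stand, its collar resting on the fork (origin within 25 mm of the seat and 165 to 178 mm above the table); nothing is held (all of step 3 and x of buckle in the frame of tray between -0.055 and 0.055 m and y of buckle in the frame of tray between -0.085 and 0.085 m and z of buckle in the frame of tray below 0.011 m and angle between buckle's own z axis and vertical below 0.2 rad and linear speed of buckle below 0.02 m/s); the robot touches nothing.
It fails at once if a bystander on the table is shifted by more than 30 mm (distance of any of sign, jar, mug, bowl, tin, loupe, black_buckle from where it was at the start of the episode above 0.03 m).
It fails at once if the rod is pressed on the table with more than 25 N (contact force between hook and table above 25 N).
It fails at once if the rod or the arm is pressed against the boxes, shelf or jars with more than 25 N (contact force between any of hook, the arm, the fingers and stock above 25 N).
It also fails if it takes over 72 s, if anything falls off the work surface, if the arm or the gripper's body presses on something with over 40 N, if the wrist force passes 120 N, or if a joint passes its speed limit or range.

## Robot

A 6-joint arm with a two-finger parallel gripper is mounted at the origin on the work surface. World frame = base frame: x ahead of the robot, y to its left, z up, the work surface at z = 0. Lengths are in mm, angles in degrees, forces in N, time in s.
With the tool pointing down it reaches from about 300 to 850 mm from the base axis. Payload 4.2 kg.
Tool frame: the origin (TCP) lies between the finger pads; the fingertips stand 22 mm ahead of it and the grasp point (between the pads) lies 3 mm ahead of it; z points along the fingers, y is the direction in which the jaws open and shut (so a half turn about z gives the same grasp; the last joint's range is limited). The gripper opens to 91 mm and grips with 3 to 60 N. Pads are 32 mm wide; open, the fingers measure 118 mm over their backs; the gripper's body (76 mm by 178 mm) begins 60 mm behind the grasp point.
Start: joints at [-67.953, 18.312, 89.639, -0, 72.044, -1.146], TCP at [226.46, -528.545, 210.776] pointing down, gripper open.
Joint ranges: [-177.97, 177.97], [-48.28, 115.42], [12.27, 149.76], [-77.06, 257.06], [2.81, 150.46], [-146.56, 146.56]. Speed limits (degrees/s): [147.25, 147.25, 180, 180, 180, 180].

## Interface

Orientations are given as [roll, pitch, yaw] about the fixed x, y, z axes, in that order (R = Rz(yaw) Ry(pitch) Rx(roll)).
In Python, from workcell import * gives the robot as it stands.
- The arm moves only by the shell command python3 -m jog 'ROWS' [OPENING] [FORCE]. ROWS is text: rows parted by semicolons, each of 6 numbers parted by spaces: the shift along the tool's x, y, z in units of 0.5 m (1.0 is 0.5 m), then the turn, a rotation vector about the tool's x, y, z in units of pi/2 rad (1.0 is pi/2 rad). A call has 1 to 20 rows; each row is the pose to reach, as a shift and turn from the pose measured when the call began, along the tool's axes at that moment; what a row does not reach only later rows make up. A row lasts 1/12 s, in which the tool goes at most 41.7 mm and 7.16 degrees, less where a joint would pass 70% of its speed; a pose out of reach is approached as far as the arm can. A call with a number of a shift or a turn outside -1 to 1 is refused whole. A call with a gripper value outside its range is refused whole. OPENING is the opening, from -1 (shut) to 1 (fully open), set as the call begins (- or left out, the last holds). The fingers move at their own pace and stop on an object; FORCE is the grip in N (left out, the last holds). Time passes only in rows, so rows that repeat a pose let the fingers close. It gives the time, the measured TCP pose, the force and the opening at its end, in the units of the state.
- state(): the state, without advancing time (a new reading comes with each control period).
- grab_frame(name): name is "scene" or "top" or "wrist"; returns the picture (400x640x3 uint8, red, green, blue); there is no depth.
- calibration(name): a dict with "mtx" (3x3 intrinsics, pixels), "rvec" (rotation vector, rad) and "tvec" (3), from world to camera coordinates, as OpenCV has them. Camera axes: x right, y down, z forward; pixel columns grow to the right and rows downward; lengths in mm; the calibration is good to about 2 mm. A picture is of the moment at which its call begins: read the wrist's pose just before it. calibration takes no time and is no camera call; for the wrist camera it gives the pose at the moment of the call.
- job_done(): hands the job in, once; it reports no verdict.
Trained networks look in the newest picture that a camera, given by its name, has taken for a name from the list of things; names that differ only in an ending like _2 or _b are one class to them, and where a whole thing is asked for, a point or a joint stands for the part that bears it (a point fixed in the world has none). Each returns a list of dicts, best first, with "confidence" (0 to 1); they miss things now and then, are a little off and sometimes report something else, mostly with a low value. They report only what shows in the picture. A call takes as long as a camera call. They do not tell look-alikes from the thing itself.
- spot_in(query, camera): "rect" ([left, top, right, bottom] in pixels, round what is visible of it).
- tip_of(query, camera): "location" ([column, row] in pixels: a listed point, or the origin of a listed thing).
The state is a dict: "time_s": time; "qpos": joint angles; "qvel": joint speeds; "effort": joint torques, N m; "ee_pos": TCP position; "ee_rot": TCP orientation; "force": force on the tool from outside, world axes, zero at the start; "torque": the same for the moment, N m; "gripper_width": finger opening in mm.
Only numpy, scipy, OpenCV 4.12 (cv2) and the standard library are available. Lean on these libraries where they do the work, as an engineer would, in place of code of your own. Each camera call takes 0.05 s, during which the arm holds its last target. There are 200 camera calls.

## Working session

There is one attempt and no reset: what is moved stays moved. The work goes in short steps, Python scripts to look and compute and a shell command to move; the robot and the scene stay as the last step left them, time stands still between calls to the robot, and variables do not carry over. Pictures are saved under pics/ and viewed, about 8 in all and at most 12, crops included, and the job is handed in when it is done.

```bash
ls; mkdir -p pics; python3 - <<'E'
from workcell import *
import cv2
print(state())
for c in ("scene","top"):
    im=grab_frame(c); cv2.imwrite(f"pics/{c}0.png",im[:,:,::-1])
    k=calibration(c); print(c,k)
    for n in ["stock","shelf_edge","buckle","hook","hook_grip","hook_tip","stand","stand_seat","tray","sign","jar","mug","bowl","tin","loupe","black_buckle"]:
        try:
            t=tip_of(n,c); print(n,[(([round(v) for v in d["location"]]),round(d["confidence"],2)) for d in t[:3]])
        except Exception as e: print(n,e)
E
```

```text
pics
{'time_s': 0.0, 'qpos': array([-6.79512978e+01,  1.83511999e+01,  8.97070225e+01,  5.29919692e-04,
        7.20420640e+01, -1.14686470e+00]), 'qvel': array([-0.0908926 , -0.02158553,  0.01953875, -0.00070138, -0.03186666,
       -0.0921981 ]), 'effort': array([-1.02561928e-03, -4.12470496e+01, -2.31969488e+01,  7.26785325e-02,
        4.58764331e-02, -1.53276046e-04]), 'ee_pos': array([ 226.27990003, -528.05227653,  209.92051861]), 'ee_rot': array([-1.79899744e+02, -2.51096939e-03,  2.31954008e+01]), 'force': array([0.61787531, 0.16547565, 0.34431226]), 'torque': array([ 0.03347989,  0.02178042, -0.01810541]), 'gripper_width': 91.34434571373622}
scene {'mtx': array([[496.82948126,   0.        , 313.61222489],
       [  0.        , 496.82948126, 191.97222535],
       [  0.        ,   0.        ,   1.        ]]), 'rvec': array([ 2.20219696,  0.90678745, -0.36278014]), 'tvec': array([-344.41967361, -142.87009881, 1830.17169399])}
stock [([350, 223], 0.8), ([206, 234], 0.28)]
shelf_edge [([364, 190], 0.71)]
buckle []
hook [([202, 233], 0.71), ([153, 233], 0.68)]
hook_grip [([202, 22
[... 585 characters left out ...]
,
       [  0.        ,   0.        ,   1.        ]]), 'rvec': array([ 2.12063565, -2.15561136,  0.17967336]), 'tvec': array([   7.52386469,  502.82170438, 1663.55405074])}
stock [([294, 178], 0.91)]
shelf_edge [([275, 175], 0.85)]
buckle []
hook [([420, 284], 0.63), ([417, 216], 0.59)]
hook_grip [([420, 295], 0.51), ([417, 215], 0.42)]
hook_tip [([415, 245], 0.55)]
stand [([407, 218], 0.97)]
stand_seat [([406, 220], 0.35)]
tray [([406, 173], 0.97), ([180, 190], 0.21)]
sign [([395, 145], 0.66), ([410, 220], 0.38)]
jar [([319, 124], 0.79)]
mug [([451, 181], 0.56), ([318, 230], 0.19)]
bowl [([353, 134], 0.8)]
tin [([178, 193], 0.71)]
loupe [([347, 211], 0.62)]
black_buckle [([340, 163], 0.59)]
```

```bash
python3 - <<'E'
import cv2
a=cv2.imread("pics/top0.png"); cv2.imwrite("pics/top0z.png",cv2.resize(a[80:330,140:480],(800,588),interpolation=cv2.INTER_CUBIC))
a=cv2.imread("pics/scene0.png"); cv2.imwrite("pics/scene0z.png",cv2.resize(a[110:380,120:480],(800,600),interpolation=cv2.INTER_CUBIC))
E
```

```text
(no output)
```

View pics/top0z.png

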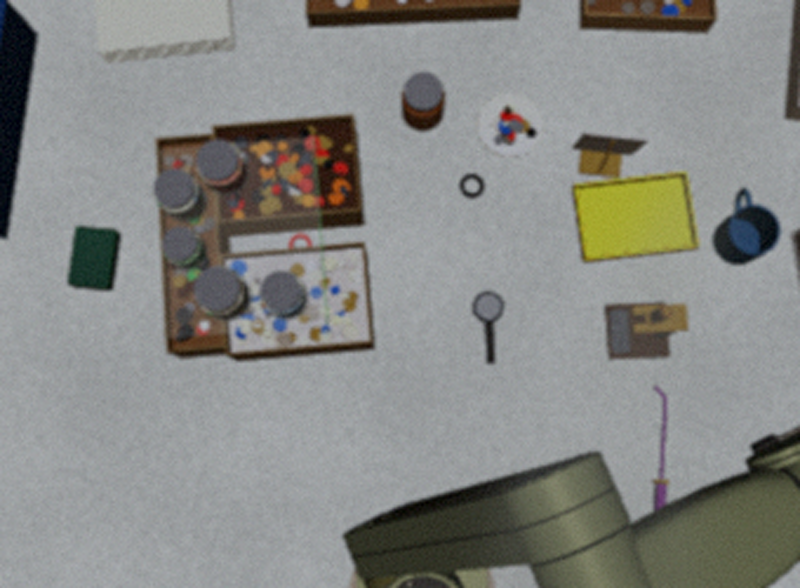

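View pics/scene0z.png

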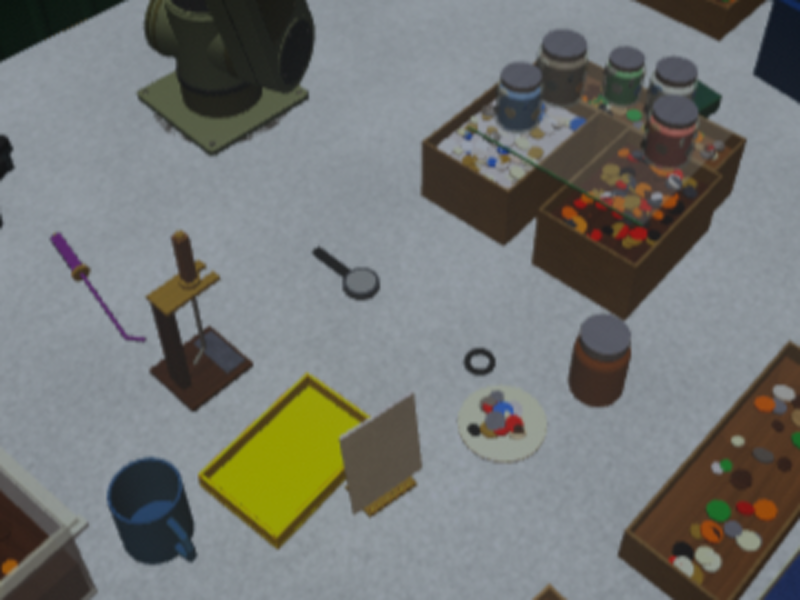

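The top view shows the gap opening towards world -y, with the buckle visible through the shelf at zoom (300,242). The stand's slot opens to +y, the tray sits beside the stand, and the purple look-alike lies on the table. I'll fit the poses from corners next.

```bash
cat > h.py <<'E'
from workcell import *
import numpy as np, cv2
from scipy.optimize import least_squares
from scipy.spatial.transform import Rotation as R
def proj(P,k): return cv2.projectPoints(np.float64(P).reshape(-1,3),k["rvec"],k["tvec"],k["mtx"],None)[0][:,0]
def ray(px,k,z):
    M=cv2.Rodrigues(k["rvec"])[0]; c=-M.T@k["tvec"]; d=M.T@np.linalg.inv(k["mtx"])@np.r_[px,1.]
    return c+d*(z-c[2])/d[2]
def fr(p,P):  # pose (x,y,yaw deg)
    return R.from_euler('z',p[2],degrees=True).apply(np.float64(P).reshape(-1,3))+[p[0],p[1],0]
def fit(p0,obs): # obs: list of (P, cam calib, px)
    f=lambda p: np.concatenate([(proj(fr(p,P),k)[0]-px) for P,k,px in obs])
    s=least_squares(f,p0,x_scale=[10,10,5],loss='soft_l1'); return s.x, np.abs(f(s.x)).reshape(-1,2).max(1).round(1)
E
cat > fit.py <<'E'
from h import *
import json
T,S=calibration("top"),calibration("scene")
t=lambda x,y:np.array([140+x/2.353,80+y/2.353]); s=lambda x,y:np.array([120+x/2.222,110+y/2.222])
st,e=fit([200,-200,90],[([0,-183,112],T,t(355,117)),([0,25,112],T,t(364,246)),([0,183,112],T,t(373,347)),
 ([0,183,112],S,s(422,145)),([0,25,112],S,s(508,192)),([0,-25,112],S,s(540,208)),([0,-183,112],S,s(635,265)),([0,-183,0],S,s(625,315)),([0,25,0],S,s(503,243))]); print("stock",st,e)
tr,e=fit([500,-500,0],[([a*65,b*95,28],T,t(*p)) for a,b,p in [(1,1,(574,184)),(1,-1,(685,173)),(-1,-1,(697,248)),(-1,1,(585,261))]]+[([65,95,28],S,s(372,412)),([65,-95,28],S,s(278,540)),([-65,-95,28],S,s(201,477)),([-65,95,28],S,s(308,376))]);print("tray",tr,e)
sd,e=fit([350,-500,-90],[([-40,45,10],T,t(606,305)),([-40,-45,10],T,t(608,359)),([60,-45,10],T,t(670,357)),([-40,-45,10],S,s(210,328)),([-40,45,10],S,s(252,365)),([60,45,10],S,s(195,402)),([60,-45,10],S,s(152,368)),([50,-20,170],S,s(148,297)),([50,20,170],S,s(165,313))]);print("stand",sd,e)
z=[0,0,0]
print("buckle px top edge region", ray(t(300,242),T,6), "at z=0 black", ray(t(472,186),T,6))
json.dump(dict(stock=list(st),tray=list(tr),stand=list(sd)),open("p.json","w"))
for nm,K,col in (("top",T,1),("scene",S,1)):
    im=cv2.imread(f"pics/{nm}0.png"); f=4; im=cv2.resize(im,None,fx=f,fy=f,interpolation=cv2.INTER_CUBIC)
    def L(p,pts,c):
        q=proj(fr(p,pts),K); cv2.polylines(im,[np.int32((q+.5)*f-.5)],False,c,1)
    for sg in(1,-1): L(st,[[0,sg*25,0],[0,sg*25,112],[0,sg*183,112],[225,sg*183,112],[225,sg*25,112],[0,sg*25,112]],(0,255,0))
    L(st,[[65,-150,112],[65,150,112]],(255,255,0))
    L(tr,[[65,95,28],[65,-95,28],[-65,-95,28],[-65,95,28],[65,95,28]],(255,0,0))
    L(sd,[[-40,45,10],[-40,-45,10],[60,-45,10],[60,45,10],[-40,45,10]],(0,255,0))
    L(sd,[[-30,20,170],[-30,-20,170],[50,-20,170],[50,20,170],[-30,20,170]],(0,255,0))
    L(sd,[[0,0,170],[0,0,250]],(255,0,255)); L(sd,[[0,0,170],[0,0,40]],(255,0,255))
    b=(120,310,195,315) if nm=="top" else None
    if nm=="top": a=np.hstack([im[4*125:4*240,4*200:4*300],im[4*125:4*240,4*375:4*475]])
    else: a=np.hstack([im[4*110:4*255,4*300:4*400],im[4*200:4*345,4*180:4*280]])
    cv2.imwrite(f"pics/ov_{nm}.png",a); print(a.shape)
E
python3 fit.py
```

```text
stock [574.28677255  83.95415944  94.63746816] [1.5 1.6 1.7 2.3 0.8 1.5 0.4 1.4 0.7]
tray [ 606.1861109  -362.57455223    7.08665223] [0.8 2.  1.5 0.2 5.5 1.1 1.9 2.9]
stand [ 418.2704249  -348.88453544  -88.74349567] [1.  0.6 0.7 2.  1.5 3.  1.4 1.  0.7]
buckle px top edge region [572.62768336 191.22036218   6.        ] at z=0 black [663.45554894 -96.03678654   6.        ]
(460, 800, 3)
(580, 800, 3)
```

View pics/ov_top.png

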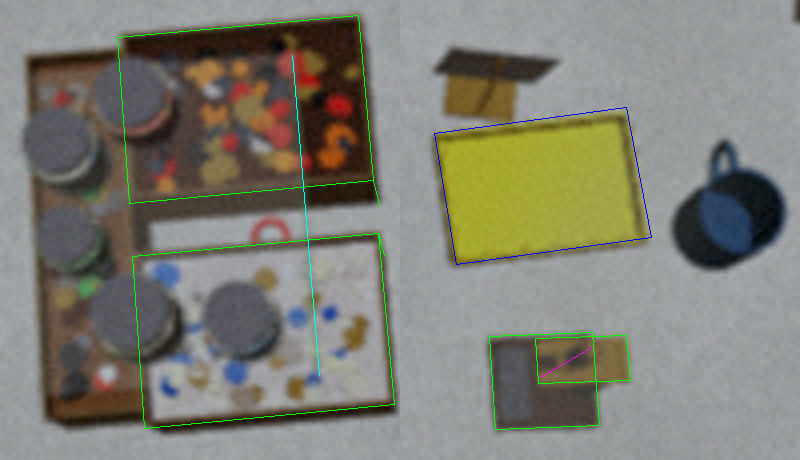

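View pics/ov_scene.png

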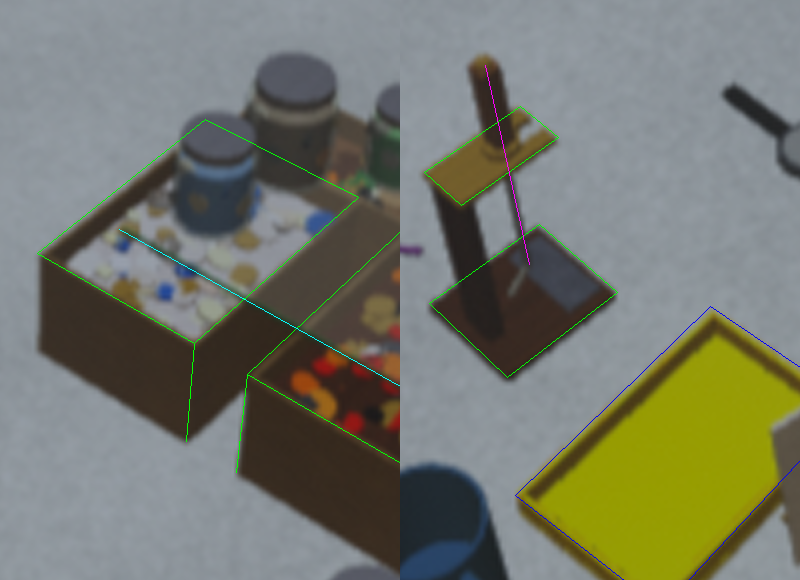

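Overlays agree with the pictures: box rims, fork (slot at crop (540,130) in scene) and tray are all within a few mm. I'll move above the grip.

```bash
cat >> h.py <<'E'
import json,sys
def delta(pos,rot):
    """row for an absolute TCP pose: pos mm, rot Rotation or rpy"""
    s=state(); R0=R.from_euler('xyz',s["ee_rot"],degrees=True)
    Rt=rot if isinstance(rot,R) else R.from_euler('xyz',rot,degrees=True)
    d=R0.inv().apply(np.array(pos)-s["ee_pos"])/500; w=(R0.inv()*Rt).as_rotvec()/(np.pi/2)
    return d.round(4),w.round(4), "rows~",max(np.linalg.norm(d)*500/41.7,np.degrees(np.linalg.norm(w)*np.pi/2)/7.16).round(1)
E
python3 -c "
from h import *
print(delta([418.3,-348.9,300],[180,0,91.3]))"
```

```text
(array([ 0.4942, -0.1791, -0.1784]), array([ 1.000e-04,  0.000e+00, -7.568e-01]), 'rows~', np.float64(9.5))
```

```bash
python3 -m jog '0 0 -0.18 0 0 -0.1; 0 0 -0.18 0 0 -0.2; 0 0 -0.18 0 0 -0.25; 0.494 -0.179 -0.178 0 0 -0.757; 0.494 -0.179 -0.178 0 0 -0.757; 0.494 -0.179 -0.178 0 0 -0.757; 0.494 -0.179 -0.178 0 0 -0.757; 0.494 -0.179 -0.178 0 0 -0.757; 0.494 -0.179 -0.178 0 0 -0.757; 0.494 -0.179 -0.178 0 0 -0.757; 0.494 -0.179 -0.178 0 0 -0.757; 0.494 -0.179 -0.178 0 0 -0.757; 0.494 -0.179 -0.178 0 0 -0.757; 0.494 -0.179 -0.178 0 0 -0.757'
python3 - <<'E'
from h import *
s=state(); k=calibration("wrist"); im=grab_frame("wrist"); cv2.imwrite("pics/w1.png",im[:,:,::-1])
print(s["ee_pos"],s["ee_rot"],s["qpos"].round(1))
print(tip_of("hook_grip","wrist")[:2],tip_of("stand_seat","wrist")[:2])
p=json.load(open("p.json"))["stand"]
print(proj(fr(p,[[0,0,170],[0,0,251],[0,0,215],[-30,7,170],[-30,-7,170],[-30,20,170],[-30,-20,170]]),k).round(0))
E
```

```text
time_s: 2.87
ee_pos: [417.4, -349.9, 299.8]
ee_rot: [-180.0, 0.0, 91.2]
force: [0.0, -0.8, -0.0]
gripper_width: 91.2
[ 417.36724394 -349.93156978  299.76267673] [-1.79981066e+02  2.06690911e-02  9.11806462e+01] [-41.2  13.1  84.2  -0.   82.7 -42.3]
[{'location': [314.9, 202.7], 'confidence': 0.94}, {'location': [146.5, 184.2], 'confidence': 0.64}] [{'location': [319.8, 192.4], 'confidence': 0.71}]
[[317. 195.]
 [317. 215.]
 [317. 205.]
 [324. 168.]
 [311. 168.]
 [336. 168.]
 [299. 168.]]
```

View pics/w1.png

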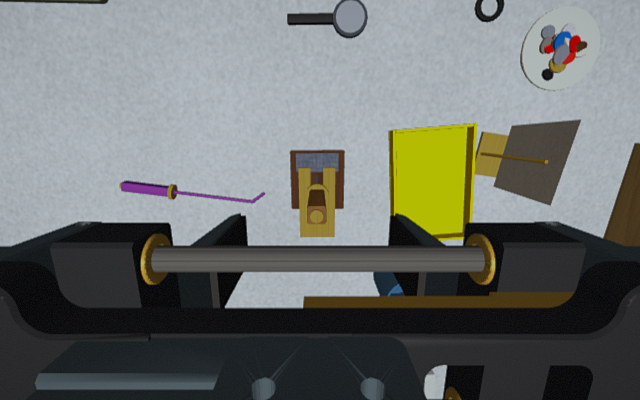

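The grip top is at (317,216), against (317,215) predicted. I'll descend and grip.

```bash
python3 -m jog '0.002 0.002 0.05 0 0 0; 0.002 0.002 0.11 0 0 0; 0.002 0.002 0.154 0 0 0; 0.002 0.002 0.154 0 0 0; 0.002 0.002 0.154 0 0 0; 0.002 0.002 0.154 0 0 0' && python3 -m jog '0 0 0 0 0 0; 0 0 0 0 0 0; 0 0 0 0 0 0; 0 0 0 0 0 0; 0 0 0 0 0 0; 0 0 0 0 0 0; 0 0 0 0 0 0; 0 0 0 0 0 0; 0 0 0 0 0 0; 0 0 0 0 0 0; 0 0 0 0 0 0; 0 0 0 0 0 0' -1 40
```

```text
time_s: 3.52
ee_pos: [418.9, -349.8, 224.3]
ee_rot: [179.9, 0.1, 91.2]
force: [0.1, 0.5, 1.2]
gripper_width: 91.2
time_s: 4.52
ee_pos: [418.9, -349.8, 224.3]
ee_rot: [179.9, 0.1, 91.2]
force: [1.3, -0.8, 0.4]
gripper_width: 15.3
```

```bash
python3 -m jog '0 0 -0.01 0 0 0; 0 0 -0.02 0 0 0; 0 0 -0.03 0 0 0; 0 0 -0.03 0 0 0; 0.06 0 -0.03 0 0 0; 0.12 0 -0.03 0 0 0; 0.18 0 -0.03 0 0 0; 0.25 0 -0.08 0 0 0; 0.3 0 -0.15 0 0 0; 0.36 0.05 -0.2 0 0 0; 0.36 0.05 -0.2 0 0 0; 0.36 0.05 -0.2 0 0 0; 0.36 0.05 -0.2 0 0 0; 0.36 0.05 -0.2 0 0 0'
cat > chk.py <<'E'
from h import *
n=sys.argv[1]; off=np.array([[0,0,9.3],[0,0,54.3],[-17,0,201.3]])
s=state(); Rt=R.from_euler('xyz',s["ee_rot"],degrees=True); P=Rt.apply(off)+s["ee_pos"]; print("pred grip,origin,tip",P.round(1))
for c in sys.argv[2:]:
    k=calibration(c); im=grab_frame(c)[:,:,::-1].copy(); cv2.imwrite(f"pics/{n}_{c}.png",im); q=proj(P,k)
    print(c,"pred",q.round(0).tolist())
    for m in ("hook_grip","hook","hook_tip","buckle"): print(m,[(d["location"],round(d["confidence"],2)) for d in tip_of(m,c)[:3]])
E
python3 chk.py a scene top wrist
```

```text
time_s: 5.68
ee_pos: [439.1, -169.6, 322.6]
ee_rot: [-179.9, 0.1, 91.1]
force: [-0.9, 0.4, -0.8]
gripper_width: 15.5
pred grip,origin,tip [[ 439.1 -169.6  313.3]
 [ 439.  -169.7  268.3]
 [ 439.2 -186.9  121.3]]
scene pred [[258.0, 168.0], [259.0, 181.0], [258.0, 221.0]]
hook_grip [([259.4, 170.8], 0.52), ([351.1, 220.9], 0.52), ([149.8, 224.7], 0.48)]
hook [([253.7, 178.1], 0.76), ([349.6, 220.4], 0.5)]
hook_tip [([255.7, 218.7], 0.55), ([215.1, 272.5], 0.45)]
buckle [([283.3, 234.1], 0.6)]
top pred [[371.0, 203.0], [369.0, 205.0], [369.0, 211.0]]
hook_grip [([420.5, 292.9], 0.48)]
hook [([421.2, 283.1], 0.61), ([407.1, 219.6], 0.46), ([295.5, 180.6], 0.43)]
hook_tip [([417.5, 243.8], 0.45)]
buckle []
wrist pred [[314.0, 233.0], [315.0, 215.0], [316.0, 197.0]]
hook_grip [([154.4, 278.6], 0.87), ([315.1, 230.1], 0.64), ([299.2, 259.4], 0.61)]
hook [([319.0, 215.0], 0.92), ([178.5, 280.7], 0.88)]
hook_tip [([317.6, 192.2], 0.75)]
buckle []
```

```bash
cat >> h.py <<'E'
OFF=np.array([-17,0,201.3])
def tipgo(loc,tilt=-45,dyaw=0):
    p=json.load(open("p.json"))["stock"]; Rt=R.from_euler('xyz',[180,tilt,p[2]+dyaw],degrees=True)
    tw=fr(p,loc)[0]; T=tw-Rt.apply(OFF); return T.round(1),delta(T,Rt)
def tipnow():
    p=json.load(open("p.json"))["stock"]; s=state(); t=R.from_euler('xyz',s["ee_rot"],degrees=True).apply(OFF)+s["ee_pos"]
    return R.from_euler('z',-p[2],degrees=True).apply(t-[p[0],p[1],0])
E
python3 - <<'E'
from h import *
p=json.load(open("p.json"))["stock"]; b=ray([267.5,184.75],calibration("top"),6)
print("buckle in stock",R.from_euler('z',-p[2],degrees=True).apply(b-[p[0],p[1],0]))
print(state()["qpos"].round(0)); print(tipgo([-70,0,60]))
E
```

```text
buckle in stock [107.6373026    0.51102712   6.        ]
[-22.   6.  90.  -0.  84. -24.]
(array([ 590.5, -115.7,  214.4]), (array([0.101 , 0.3026, 0.2195]), array([ 0.0161,  0.5011, -0.0362]), 'rows~', np.float64(6.3)))
```

```bash
python3 -m jog '0.02 0.06 0 0 0.08 0; 0.04 0.12 0 0 0.16 0; 0.06 0.18 0 0.005 0.24 -0.01; 0.08 0.24 0.04 0.01 0.32 -0.02; 0.1 0.3 0.1 0.015 0.4 -0.03; 0.101 0.303 0.15 0.016 0.47 -0.036; 0.101 0.303 0.22 0.016 0.501 -0.036; 0.101 0.303 0.22 0.016 0.501 -0.036; 0.101 0.303 0.22 0.016 0.501 -0.036; 0.101 0.303 0.22 0.016 0.501 -0.036; 0.101 0.303 0.22 0.016 0.501 -0.036'
python3 chk.py b scene top wrist; python3 -c "
from h import *
print(tipnow(),state()['qpos'].round(0),tipgo([-70,0,18]),tipgo([50,0,18]),tipgo([107,0,18]))"
```

```text
time_s: 7.35
ee_pos: [591.8, -115.5, 218.0]
ee_rot: [179.5, -44.8, 95.0]
force: [0.2, 0.2, -0.9]
gripper_width: 15.7
pred grip,origin,tip [[ 591.3 -109.   211.4]
 [ 588.9  -77.4  179.4]
 [ 582.1   13.8   63.1]]
scene pred [[315.0, 213.0], [322.0, 214.0], [340.0, 224.0]]
hook_grip [([151.3, 222.4], 0.75)]
hook [([155.9, 231.1], 0.67)]
hook_tip [([184.6, 261.6], 0.69), ([336.5, 224.4], 0.55)]
buckle [([212.2, 274.1], 0.25)]
top pred [[348.0, 165.0], [339.0, 167.0], [313.0, 177.0]]
hook_grip [([351.3, 167.8], 0.6), ([419.2, 293.6], 0.59), ([406.1, 176.8], 0.19)]
hook [([422.7, 281.9], 0.57), ([340.7, 167.7], 0.43)]
hook_tip [([313.3, 176.5], 0.67), ([418.6, 246.9], 0.62)]
buckle [([404.5, 171.7], 0.75)]
wrist pred [[318.0, 230.0], [318.0, 212.0], [318.0, 195.0]]
hook_grip []
hook [([315.2, 215.8], 0.73)]
hook_tip [([317.2, 193.3], 0.85)]
buckle [([320.7, 131.5], 0.72), ([315.3, 228.9], 0.24)]
[-70.03776925  -0.26418372  59.67035722] [-31.  34.  78.  35.  97. -41.] (array([ 590.5, -115.7,  172.4]), (array([-0.0589, -0.0005,  0.059 ]), array([ 0.0001, -0.    , -0.0003]), 'rows~', np.float64(1.0))) (array([580.8,   3.9, 172.4]), (array([ 0.1108, -0.0006,  0.2287]), array([ 0.0001, -0.    , -0.0003]), 'rows~', np.float64(3.0))) (array([576.2,  60.7, 172.4]), (array([ 0.1914, -0.0006,  0.3093]), array([ 0.0001, -0.    , -0.0003]), 'rows~', np.float64(4.4)))
```

```bash
python3 - <<'E'
from h import *
p=json.load(open("p.json"))["stock"]; k=calibration("wrist"); b=ray([320.7,131.5],k,3)
print("buckle in stock",R.from_euler('z',-p[2],degrees=True).apply(b-[p[0],p[1],0]))
im=cv2.imread("pics/b_wrist.png"); cv2.imwrite("pics/bz.png",cv2.resize(im[60:240,210:430],(800,600*180*220//(165*240)),interpolation=cv2.INTER_CUBIC)[:600])
print(proj(fr(p,[[107.6,.5,6],[0,25,0],[0,-25,0],[65,25,112],[65,-25,112]]),k).round(0))
E
```

```text
buckle in stock [110.26958086  -6.76188221   3.        ]
[[317. 131.]
 [302. 180.]
 [332. 180.]
 [300.  99.]
 [334.  99.]]
```

View pics/bz.png

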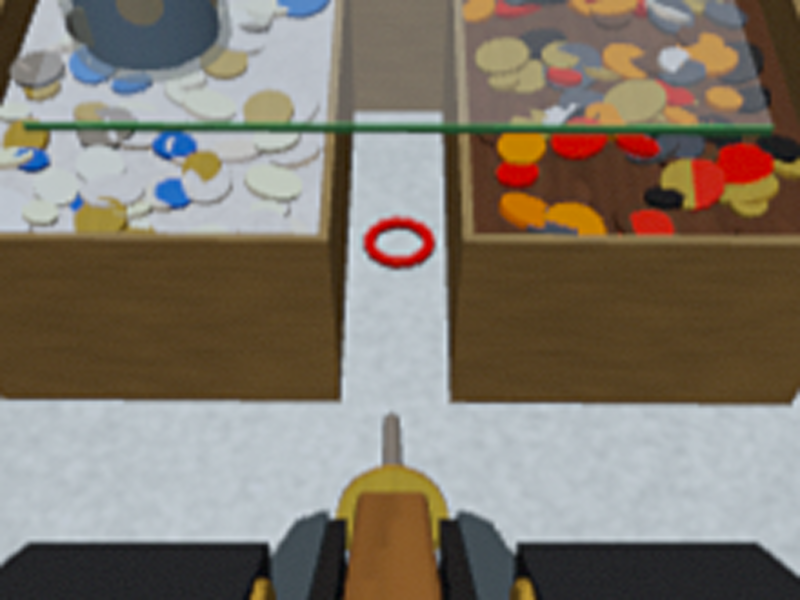

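Wrist view: the ring is whole and visible at (319.7,132.6) and lies flat, about 1 mm right of the gap's middle. The tip is in line. I'll lower outside, then go in over the ring.

```bash
python3 -m jog '-0.03 0.0035 0.03 0 0 0; -0.059 0.0035 0.059 0 0 0; -0.02 0.0035 0.098 0 0 0; 0.02 0.0035 0.138 0 0 0; 0.06 0.0035 0.178 0 0 0; 0.1 0.0035 0.218 0 0 0; 0.13 0.0035 0.248 0 0 0; 0.155 0.0035 0.273 0 0 0; 0.175 0.0035 0.293 0 0 0; 0.189 0.0035 0.307 0 0 0; 0.189 0.0035 0.307 0 0 0; 0.189 0.0035 0.307 0 0 0; 0.189 0.0035 0.307 0 0 0'
python3 chk.py c wrist top; python3 - <<'E'
from h import *
print(tipnow(),state()["qpos"].round(0)); 
im=cv2.imread("pics/c_wrist.png"); cv2.imwrite("pics/cz.png",cv2.resize(im[60:240,230:410],(600,600),interpolation=cv2.INTER_CUBIC))
E
```

```text
time_s: 9.18
ee_pos: [578.7, 58.4, 172.2]
ee_rot: [180.0, -45.0, 94.6]
force: [-0.0, -0.4, -0.2]
gripper_width: 15.5
pred grip,origin,tip [[578.2  64.9 165.6]
 [575.7  96.6 133.7]
 [568.4 188.2  17.7]]
wrist pred [[316.0, 233.0], [316.0, 214.0], [317.0, 196.0]]
hook_grip [([315.3, 230.5], 0.75), ([319.7, 215.7], 0.56)]
hook [([318.5, 216.2], 0.84)]
hook_tip [([317.6, 195.8], 0.96)]
buckle [([319.5, 203.1], 0.56)]
top pred [[298.0, 172.0], [290.0, 175.0], [268.0, 183.0]]
hook_grip [([422.1, 293.1], 0.76), ([320.1, 124.5], 0.56), ([297.2, 172.0], 0.42)]
hook [([289.5, 173.3], 0.6), ([421.8, 281.8], 0.46)]
hook_tip [([417.8, 242.2], 0.58)]
buckle [([395.6, 147.1], 0.67), ([177.0, 189.5], 0.67)]
[105.18974935  -2.12866007  17.92319715] [-18.  29.  94.  41.  81. -38.]
```

View pics/cz.png

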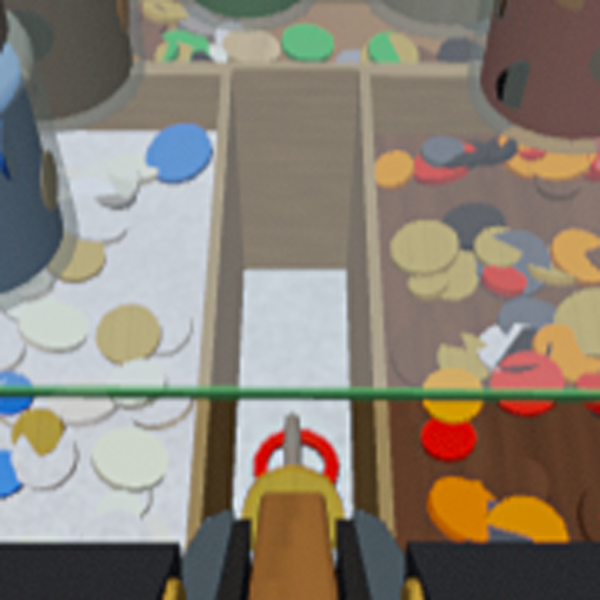

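```bash
python3 - <<'E'
from h import *
p=json.load(open("p.json"))["stock"]; k=calibration("wrist")
a=np.linspace(0,2*np.pi,60)
for x in (100,104,108):
    q=proj(fr(p,np.c_[x+19*np.cos(a),-2+19*np.sin(a),6+0*a]),k); print(x,"top row",q[:,1].min().round(1),"cols",q[:,0].min().round(1),q[:,0].max().round(1))
t=tipnow(); e=t+[0,0,24]; print("tip,elbow px",proj(fr(p,[t,e]),k).round(1), tipgo([t[0],t[1],5]))
E
```

```text
100 top row 192.6 cols 303.3 330.5
104 top row 190.3 cols 303.4 330.4
108 top row 188.0 cols 303.4 330.3
tip,elbow px [[317.  196.2]
 [316.9 186.3]] (array([578.4,  59.1, 159.4]), (array([-0.0182,  0.0001,  0.0183]), array([ 0.0002, -0.    , -0.0004]), 'rows~', np.float64(0.3)))
```

```bash
python3 -m jog '-0.004 0.003 0.005 0 0 0; -0.008 0.003 0.009 0 0 0; -0.012 0.003 0.013 0 0 0; -0.016 0.003 0.017 0 0 0; -0.018 0.003 0.019 0 0 0; -0.018 0.003 0.019 0 0 0; -0.018 0.003 0.019 0 0 0'; python3 -c "
from h import *
print(tipnow(),state()['force'])"
```

```text
time_s: 10.27
ee_pos: [579.8, 59.6, 159.1]
ee_rot: [-180.0, -45.0, 94.6]
force: [0.1, -0.5, -0.7]
gripper_width: 15.7
[105.60041412  -3.54265517   4.74849958] [ 0.07547106 -0.54130306 -0.7340058 ]
```

```bash
python3 -m jog '-0.007 0 -0.007 0 0 0; -0.014 0 -0.014 0 0 0; -0.021 0 -0.021 0 0 0; -0.028 0 -0.028 0 0 0; -0.035 0 -0.035 0 0 0; -0.042 0 -0.042 0 0 0; -0.049 0 -0.049 0 0 0; -0.056 0 -0.056 0 0 0; -0.056 0 -0.056 0 0 0'; python3 - <<'E'
from h import *
print(tipnow(),state()["force"])
p=json.load(open("p.json"))["stock"]; k=calibration("wrist"); im=grab_frame("wrist"); cv2.imwrite("pics/d.png",cv2.resize(im[:240,230:410,::-1],(540,720),interpolation=cv2.INTER_CUBIC)[120:])
h=cv2.cvtColor(im,cv2.COLOR_RGB2HSV); m=((h[...,0]<6)|(h[...,0]>174))&(h[...,1]>170)&(h[...,2]>90); m[:,:295]=0;m[:,342:]=0
ys,xs=np.nonzero(m); print(len(xs),xs.min(),xs.max(),ys.min(),ys.max())
a=np.linspace(0,2*np.pi,60)
for x in (60,70,80,104):
    q=proj(fr(p,np.c_[x+19*np.cos(a),-3+19*np.sin(a),6+0*a]),k); print(x,"top row",q[:,1].min().round(1),"cols",q[:,0].min().round(1),q[:,0].max().round(1))
E
```

```text
time_s: 11.02
ee_pos: [583.3, 18.9, 158.9]
ee_rot: [-180.0, -45.0, 94.5]
force: [-0.4, -0.1, -1.1]
gripper_width: 15.5
[64.72707326 -3.93793965  4.5224463 ] [-0.38994161 -0.09443716 -1.13477292]
190 305 329 181 200
60 top row 187.0 cols 302.3 330.3
70 top row 181.2 cols 302.5 330.1
80 top row 175.5 cols 302.7 329.9
104 top row 162.4 cols 303.1 329.5
```

The ring follows the foot: its rear edge is at row 181, which puts the centre about 70 mm in. I'll continue drawing.

```bash
python3 -m jog '-0.012 0 -0.012 0 0 0; -0.024 0 -0.024 0 0 0; -0.036 0 -0.036 0 0 0; -0.048 0 -0.048 0 0 0; -0.06 0 -0.06 0 0 0; -0.072 0 -0.072 0 0 0; -0.084 0 -0.084 0 0 0; -0.096 0 -0.096 0 0 0; -0.108 0 -0.108 0 0 0; -0.12 0 -0.12 0 0 0; -0.132 0 -0.132 0 0 0; -0.144 0 -0.144 0 0 0; -0.156 0 -0.156 0 0 0; -0.168 0 -0.168 0 0 0; -0.18 0 -0.18 0 0 0; -0.188 0 -0.188 0 0 0; -0.194 0 -0.194 0 0 0; -0.198 0 -0.198 0 0 0; -0.198 0 -0.198 0 0 0; -0.198 0 -0.198 0 0 0'; python3 - <<'E'
from h import *
print(tipnow(),state()["force"])
p=json.load(open("p.json"))["stock"]
for c in("wrist","top","scene"):
    k=calibration(c);im=grab_frame(c)
    for d in spot_in("buckle",c)[:2]: r=d["rect"]; print(c,r,d["confidence"])
    for d in tip_of("buckle",c)[:2]:
        b=ray(d["location"],k,2); print(d, b.round(0), R.from_euler('z',-p[2],degrees=True).apply(b-[p[0],p[1],0]).round(0))
E
```

```text
time_s: 12.73
ee_pos: [594.3, -120.0, 159.0]
ee_rot: [-180.0, -45.0, 94.5]
force: [-0.5, 0.0, -1.3]
gripper_width: 15.9
[-74.56556641  -3.53957752   4.61702671] [-0.52156094  0.02506943 -1.26311902]
wrist [308.3, 182.2, 329.4, 201.3] 0.55
{'location': [316.4, 193.2], 'confidence': 0.83} [583.  17.   2.] [-68.  -3.   2.]
{'location': [317.6, 231.8], 'confidence': 0.54} [589. -42.   2.] [-127.   -4.    2.]
top [309.7, 180.1, 312.7, 184.9] 0.38
{'location': [311.8, 177.8], 'confidence': 0.38} [591.  18.   2.] [-67. -11.   2.]
{'location': [452.8, 183.7], 'confidence': 0.24} [ 558. -532.    2.] [-613.   66.    2.]
scene [339.3, 235.8, 345.1, 241.0] 0.53
scene [185.3, 230.0, 232.2, 295.5] 0.19
{'location': [340.0, 238.8], 'confidence': 0.56} [589.   9.   2.] [-76.  -9.   2.]
```

```bash
python3 -m jog '0.008 0 -0.008 0 0 0; 0.02 0 -0.02 0 0 0; 0.05 0 -0.05 0 0 0; 0.09 0 -0.09 0 0 0; 0.13 0 -0.13 0 0 0; 0.17 0 -0.17 0 0 0; 0.21 0 -0.21 0 0 0; 0.23 0 -0.23 0 0 0; 0.23 0 -0.23 0 0 0; 0.23 0 -0.23 0 0 0'; python3 -c "
from h import *
print(delta([428,-190,325],[180,0,91.2]))
k=calibration('wrist');grab_frame('wrist')
for d in tip_of('buckle','wrist')[:2]: print(d,ray(d['location'],k,2))
for d in tip_of('hook_tip','wrist')[:2]: print(d,proj(R.from_euler('xyz',state()['ee_rot'],degrees=True).apply(OFF)+state()['ee_pos'],k))
"
```

```text
time_s: 14.02
ee_pos: [594.3, -120.1, 321.6]
ee_rot: [180.0, -44.9, 94.6]
force: [0.8, -0.3, 0.0]
gripper_width: 15.5
(array([-0.0751, -0.3426, -0.0846]), array([-0.0145, -0.499 ,  0.0354]), 'rows~', np.float64(6.3))
{'location': [316.4, 229.5], 'confidence': 0.55} [580.19290056  38.18824043   2.        ]
{'location': [317.6, 146.5], 'confidence': 0.27} [565.23950845 250.54921694   2.        ]
{'location': [316.9, 193.8], 'confidence': 0.66} [[316.26169155 196.36270813]]
```

```bash
python3 -m jog '-0.01 -0.05 -0.02 -0.002 -0.08 0.005; -0.02 -0.11 -0.04 -0.004 -0.16 0.01; -0.03 -0.17 -0.06 -0.007 -0.24 0.017; -0.045 -0.23 -0.07 -0.01 -0.32 0.023; -0.06 -0.29 -0.08 -0.012 -0.4 0.028; -0.07 -0.33 -0.084 -0.014 -0.46 0.033; -0.075 -0.343 -0.085 -0.0145 -0.499 0.035; -0.075 -0.343 -0.085 -0.0145 -0.499 0.035; -0.075 -0.343 -0.085 -0.0145 -0.499 0.035; -0.075 -0.343 -0.085 -0.0145 -0.499 0.035; -0.075 -0.343 -0.085 -0.0145 -0.499 0.035'; python3 -c "
from h import *
print(delta([418.9,-349.8+90,236],[180,0,91.2]),delta([418.9,-349.8,236],[180,0,91.2]))"
```

```text
time_s: 15.08
ee_pos: [428.2, -190.3, 322.7]
ee_rot: [-179.7, -0.3, 91.2]
force: [0.1, 0.2, -0.6]
gripper_width: 15.8
(array([-0.1394, -0.0205,  0.1728]), array([-0.0037, -0.0031,  0.0001]), 'rows~', np.float64(2.7)) (array([-0.3194, -0.0243,  0.172 ]), array([-0.0037, -0.0031,  0.0001]), 'rows~', np.float64(4.4))
```

```bash
python3 chk.py e wrist scene
```

```text
pred grip,origin,tip [[ 428.1 -190.3  313.4]
 [ 427.9 -190.1  268.4]
 [ 427.4 -206.3  121.3]]
wrist pred [[316.0, 233.0], [316.0, 215.0], [317.0, 197.0]]
hook_grip [([315.8, 232.3], 0.65), ([160.6, 270.5], 0.65)]
hook [([317.4, 216.0], 0.74), ([185.3, 273.2], 0.67)]
hook_tip [([317.8, 193.8], 0.72)]
buckle [([419.0, 47.6], 0.71), ([289.6, 55.6], 0.29)]
scene pred [[249.0, 170.0], [251.0, 182.0], [250.0, 222.0]]
hook_grip [([149.7, 225.6], 0.68), ([250.0, 172.7], 0.65)]
hook [([247.2, 179.9], 0.74), ([159.0, 233.9], 0.59)]
hook_tip [([182.3, 262.0], 0.79), ([249.8, 222.2], 0.51), ([249.1, 173.8], 0.51)]
buckle [([342.3, 238.9], 0.48)]
```

The rod hasn't slipped: the detections relative to the gripper match those before the drag. I'll go down in front of the fork, then in.

```bash
python3 -m jog '-0.05 -0.01 0.05 -0.0037 -0.003 0; -0.1 -0.02 0.11 -0.0037 -0.003 0; -0.139 -0.0205 0.16 -0.0037 -0.003 0; -0.139 -0.0205 0.172 -0.0037 -0.003 0; -0.139 -0.0205 0.172 -0.0037 -0.003 0; -0.139 -0.0205 0.172 -0.0037 -0.003 0; -0.139 -0.0205 0.172 -0.0037 -0.003 0' && python3 -c "
from h import *
print(state()['ee_pos'],state()['ee_rot'],delta([418.9,-349.8,236],[180,0,91.2]))
k=calibration('wrist');p=json.load(open('p.json'))['stand'];grab_frame('wrist')
print(tip_of('stand_seat','wrist')[:2],proj(fr(p,[0,0,170]),k))"
```

```text
time_s: 16.17
ee_pos: [419.3, -259.0, 239.2]
ee_rot: [179.8, 0.2, 91.3]
force: [-0.5, 0.6, -0.8]
gripper_width: 15.5
[ 419.29273515 -259.04527971  239.15983048] [1.79754806e+02 1.64567413e-01 9.12730494e+01] (array([-0.1814, -0.0048,  0.0068]), array([0.0027, 0.0018, 0.0008]), 'rows~', np.float64(2.2))
[{'location': [314.9, 294.8], 'confidence': 0.97}, {'location': [556.6, 112.4], 'confidence': 0.62}] [[312.73690019 298.68657996]]
```

```bash
python3 -m jog '-0.03 -0.001 0.002 0.0027 0.0018 0; -0.06 -0.0016 0.004 0.0027 0.0018 0; -0.09 -0.0024 0.006 0.0027 0.0018 0; -0.12 -0.0032 0.006 0.0027 0.0018 0; -0.15 -0.004 0.006 0.0027 0.0018 0; -0.17 -0.0045 0.006 0.0027 0.0018 0; -0.1814 -0.0048 0.006 0.0027 0.0018 0; -0.1814 -0.0048 0.006 0.0027 0.0018 0; -0.1814 -0.0048 0.006 0.0027 0.0018 0; -0.1814 -0.0048 0.006 0.0027 0.0018 0' && python3 -c "
from h import *
print(delta([418.9,-349.8,224.3],[180,0,91.2]))"
```

```text
time_s: 17.1
ee_pos: [418.8, -349.3, 236.4]
ee_rot: [-180.0, -0.0, 91.3]
force: [0.0, -0.3, -0.1]
gripper_width: 15.8
(array([-0.001 ,  0.0001,  0.0241]), array([-0.    , -0.0002,  0.0011]), 'rows~', np.float64(0.3))
```

Lower to just above the recorded seating height.

```bash
python3 -m jog '-0.001 0 0.006 0 0 0; -0.001 0 0.012 0 0 0; -0.001 0 0.018 0 0 0; -0.001 0 0.022 0 0 0; -0.001 0 0.0235 0 0 0; -0.001 0 0.0235 0 0 0; -0.001 0 0.0235 0 0 0'; python3 chk.py f scene wrist
```

```text
time_s: 17.68
ee_pos: [418.9, -349.8, 224.6]
ee_rot: [180.0, -0.0, 91.3]
force: [0.0, 0.1, -1.2]
gripper_width: 15.5
pred grip,origin,tip [[ 418.9 -349.8  215.3]
 [ 418.9 -349.8  170.3]
 [ 419.3 -366.7   23.3]]
scene pred [[203.0, 225.0], [205.0, 237.0], [208.0, 273.0]]
hook_grip [([202.8, 226.3], 0.74), ([153.0, 223.7], 0.74), ([212.4, 269.4], 0.55)]
hook [([154.5, 233.2], 0.73), ([202.5, 234.1], 0.54)]
hook_tip [([184.1, 262.2], 0.73), ([292.2, 332.0], 0.69), ([204.0, 276.8], 0.64)]
buckle [([341.9, 237.2], 0.57)]
wrist pred [[316.0, 233.0], [316.0, 215.0], [317.0, 197.0]]
hook_grip [([114.8, 194.8], 0.84), ([316.6, 230.9], 0.74)]
hook [([144.2, 201.3], 0.78), ([318.7, 213.7], 0.61)]
hook_tip [([253.7, 203.7], 0.73), ([319.1, 193.1], 0.71)]
buckle []
```

```bash
python3 -m jog '0 0 0 0 0 0; 0 0 0 0 0 0; 0 0 0 0 0 0; 0 0 0 0 0 0; 0 0 0 0 0 0; 0 0 0 0 0 0; 0 0 0 0 0 0; 0 0 0 0 0 0' 1 && python3 -m jog '0 0 -0.04 0 0 0; 0 0 -0.1 0 0 0; 0 0 -0.18 0 0 0; 0 0 -0.2 0 0 0; 0 0 -0.2 0 0 0; 0 0 -0.2 0 0 0; 0 0 -0.2 0 0 0' && python3 - <<'E'
from h import *
s=state(); k=calibration("wrist"); im=grab_frame("wrist"); p=json.load(open("p.json"))["stand"]
print(proj(fr(p,[[0,0,170],[0,0,251]]),k).round(0).tolist(), [(d["location"],round(d["confidence"],2)) for d in tip_of("hook","wrist")[:3]])
a=im; im2=grab_frame("scene")
cv2.imwrite("pics/g.png",np.hstack([cv2.resize(a[100:260,230:430],(500,400)),cv2.resize(im2[180:310,160:260],(300,400))])[:,:,::-1])
for d in tip_of("buckle","scene")[:1]: print("buckle",ray(d["location"],calibration("scene"),2))
print(delta([583,25,150],[180,0,91.2]))
E
```

```text
time_s: 18.85
ee_pos: [418.8, -349.8, 224.6]
ee_rot: [-180.0, -0.0, 91.3]
force: [-0.5, -0.3, -0.5]
gripper_width: 66.1
time_s: 19.43
ee_pos: [418.2, -349.3, 322.7]
ee_rot: [-179.9, -0.2, 91.3]
force: [-0.3, 0.8, 0.7]
gripper_width: 91.0
[[317.0, 192.0], [316.0, 209.0]] [([180.4, 190.1], 0.86), ([318.5, 193.5], 0.68), ([346.4, 27.6], 0.35)]
buckle [581.79166812  16.25378684   2.        ]
(array([0.7405, 0.3467, 0.3473]), array([-0.0014, -0.0014,  0.0011]), 'rows~', np.float64(10.7))
```

View pics/g.png

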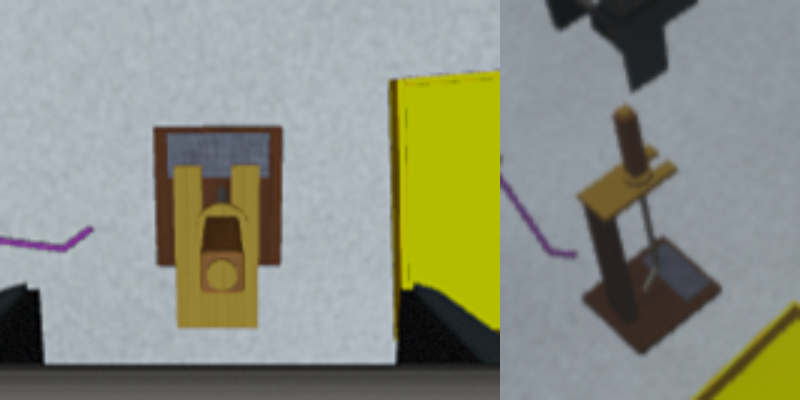

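The rod hangs upright with its collar on the fork (left crop, (222,245)). Now the buckle.

```bash
python3 -m jog '0.08 0.04 0 0 0 0; 0.16 0.08 0 0 0 0; 0.24 0.12 0 0 0 0; 0.32 0.16 0 0 0 0; 0.4 0.2 0 0 0 0; 0.48 0.24 0.05 0 0 0; 0.56 0.28 0.1 0 0 0; 0.64 0.32 0.15 0 0 0; 0.725 0.346 0.2 0 0 0; 0.725 0.346 0.245 0 0 0; 0.725 0.346 0.245 0 0 0; 0.725 0.346 0.245 0 0 0; 0.725 0.346 0.245 0 0 0'; cat > bk.py <<'E'
from h import *
k=calibration("wrist"); s=state(); im=grab_frame("wrist"); cv2.imwrite("pics/bk.png",im[:,:,::-1])
h=cv2.cvtColor(im,cv2.COLOR_RGB2HSV); m=(((h[...,0]<6)|(h[...,0]>174))&(h[...,1]>150)&(h[...,2]>90)).astype(np.uint8)
c,_=cv2.findContours(m,cv2.RETR_EXTERNAL,cv2.CHAIN_APPROX_NONE)
for q in sorted(c,key=cv2.contourArea)[-4:]:
    if cv2.contourArea(q)<30: continue
    M=cv2.boundingRect(q); print(M, ray([M[0]+(M[2]-1)/2,M[1]+(M[3]-1)/2],k,5).round(1))
print([(d["location"],round(d["confidence"],2),ray(d["location"],k,0).round(0)) for d in tip_of("buckle","wrist")[:2]]); print(s["ee_pos"],s["ee_rot"])
E
python3 bk.py
```

```text
time_s: 20.72
ee_pos: [582.2, 17.6, 199.6]
ee_rot: [-179.7, -0.1, 91.4]
force: [0.5, -0.3, 0.1]
gripper_width: 91.2
(355, 53, 20, 15) [634.8 172.5   5. ]
(405, 87, 25, 24) [702.7 130.4   5. ]
(306, 172, 27, 26) [584.2  19.    5. ]
(442, 48, 42, 32) [753.1 171.6   5. ]
[([318.7, 185.1], 0.84, array([584.,  17.,   0.]))]
[582.18799986  17.57962359 199.55583228] [-1.79666232e+02 -9.83698326e-02  9.14091744e+01]
```

```bash
python3 -m jog '0 0.004 0.07 -0.003 0 0; 0.001 0.004 0.14 -0.003 0 0; 0.001 0.004 0.2 -0.003 0 0; 0.001 0.004 0.26 -0.003 0 0; 0.001 0.004 0.3 -0.003 0 0; 0.001 0.004 0.33 -0.003 0 0; 0.001 0.004 0.345 -0.003 0 0; 0.001 0.004 0.351 -0.003 0 0; 0.001 0.004 0.351 -0.003 0 0; 0.001 0.004 0.351 -0.003 0 0' && python3 bk.py
```

```text
time_s: 21.65
ee_pos: [586.2, 16.6, 28.0]
ee_rot: [179.6, -0.1, 91.2]
force: [-0.5, -0.3, -0.5]
gripper_width: 91.2
(288, 199, 50, 47) [583.9  20.2   5. ]
(533, 1, 72, 69) [744.1 148.    5. ]
[([310.5, 218.9], 0.63, array([582.,  21.,   0.]))]
[586.2333651   16.61133935  28.01720524] [ 1.79613969e+02 -9.00189377e-02  9.12321760e+01]
```

```bash
python3 -m jog '0.003 -0.002 0.003 0.004 0 0; 0.006 -0.0045 0.006 0.004 0 0; 0.006 -0.0045 0.009 0.004 0 0; 0.006 -0.0045 0.009 0.004 0 0; 0.006 -0.0045 0.009 0.004 0 0' && python3 -m jog '0 0 0 0 0 0; 0 0 0 0 0 0; 0 0 0 0 0 0; 0 0 0 0 0 0; 0 0 0 0 0 0; 0 0 0 0 0 0; 0 0 0 0 0 0; 0 0 0 0 0 0; 0 0 0 0 0 0; 0 0 0 0 0 0; 0 0 0 0 0 0; 0 0 0 0 0 0' -1 12
```

```text
time_s: 22.17
ee_pos: [583.7, 20.0, 23.4]
ee_rot: [180.0, -0.1, 91.3]
force: [-0.7, 0.2, 0.0]
gripper_width: 91.6
time_s: 23.17
ee_pos: [583.7, 20.0, 23.4]
ee_rot: [180.0, -0.1, 91.3]
force: [0.4, 0.9, 0.3]
gripper_width: 14.1
```

```bash
python3 bk.py
```

```text
(299, 205, 36, 14) [583.9  33.    5. ]
(548, 6, 77, 71) [748.5 146.6   5. ]
[([315.3, 227.3], 0.68, array([583.,  19.,   0.]))]
[583.73257602  19.95469851  23.38388904] [ 1.79989271e+02 -8.92306227e-02  9.12701038e+01]
```

View pics/bk.png

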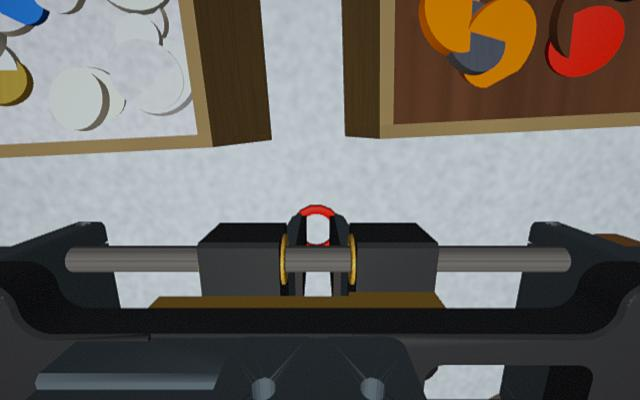

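The fingers seem to have closed over the ring without gripping it; its far arc at (317,210) and near arc at (317,243) are still centred. I'll open, look again, and feel downwards for the table.

```bash
python3 -m jog '0 0 0 0 0 0; 0 0 0 0 0 0; 0 0 0 0 0 0; 0 0 0 0 0 0; 0 0 0 0 0 0; 0 0 0 0 0 0; 0 0 0 0 0 0; 0 0 0 0 0 0; 0 0 0 0 0 0; 0 0 0 0 0 0; 0 0 0 0 0 0; 0 0 0 0 0 0' 1; python3 bk.py; python3 -m jog '0 0 0.002 0 0 0; 0 0 0.003 0 0 0; 0 0 0.003 0 0 0; 0 0 0.003 0 0 0'
```

```text
time_s: 24.27
ee_pos: [583.7, 20.0, 23.4]
ee_rot: [180.0, -0.1, 91.3]
force: [-0.5, 1.0, -0.4]
gripper_width: 83.2
(291, 205, 51, 41) [583.8  22.9   5. ]
(548, 6, 77, 71) [748.5 146.6   5. ]
[([314.8, 227.3], 0.77, array([583.,  19.,   0.]))]
[583.74878899  19.95418839  23.36599634] [ 1.79988106e+02 -9.05132238e-02  9.12672842e+01]
time_s: 24.7
ee_pos: [583.7, 20.0, 21.8]
ee_rot: [180.0, -0.1, 91.3]
force: [0.9, 0.1, -0.9]
gripper_width: 91.1
```

```bash
python3 -m jog '0 0 0.002 0 0 0; 0 0 0.004 0 0 0; 0 0 0.004 0 0 0; 0 0 0.004 0 0 0'; python3 -m jog '0 0 0.002 0 0 0; 0 0 0.003 0 0 0; 0 0 0.003 0 0 0; 0 0 0.003 0 0 0'
```

```text
time_s: 25.03
ee_pos: [583.6, 20.0, 19.7]
ee_rot: [-180.0, -0.1, 91.3]
force: [0.3, 0.1, 0.2]
gripper_width: 91.2
time_s: 25.37
ee_pos: [583.6, 20.0, 18.1]
ee_rot: [-180.0, -0.1, 91.3]
force: [0.4, 0.6, 0.4]
gripper_width: 91.3
```

```bash
for i in 1; do python3 -m jog '0 0 0.002 0 0 0; 0 0 0.003 0 0 0; 0 0 0.003 0 0 0; 0 0 0.003 0 0 0'; done; python3 -m jog '0 0 0.002 0 0 0; 0 0 0.003 0 0 0; 0 0 0.003 0 0 0; 0 0 0.003 0 0 0'
```

```text
time_s: 25.7
ee_pos: [583.5, 19.9, 16.6]
ee_rot: [-180.0, -0.1, 91.3]
force: [-0.2, 0.7, -0.2]
gripper_width: 90.7
time_s: 26.03
ee_pos: [583.5, 20.0, 15.0]
ee_rot: [-180.0, -0.1, 91.3]
force: [0.2, 0.4, 0.2]
gripper_width: 91.5
```

```bash
python3 -m jog '0 0 0.002 0 0 0; 0 0 0.003 0 0 0; 0 0 0.003 0 0 0; 0 0 0.003 0 0 0';  python3 -m jog '0 0 0.002 0 0 0; 0 0 0.003 0 0 0; 0 0 0.003 0 0 0; 0 0 0.003 0 0 0'; python3 bk.py
```

```text
time_s: 26.37
ee_pos: [583.5, 20.0, 13.5]
ee_rot: [-180.0, -0.1, 91.3]
force: [-0.2, 0.0, 0.7]
gripper_width: 91.4
time_s: 26.7
ee_pos: [583.4, 20.0, 11.9]
ee_rot: [-180.0, -0.1, 91.3]
force: [0.5, -0.0, 0.5]
gripper_width: 91.1
(290, 210, 54, 36) [583.8  24.9   5. ]
(578, 0, 62, 70) [750.3 146.6   5. ]
[([318.8, 232.0], 0.66, array([586.,  20.,   0.]))]
[583.40309482  19.97498268  11.89614888] [-1.79957033e+02 -9.12744174e-02  9.12679984e+01]
```

```bash
python3 -m jog '0 0 0.002 0 0 0; 0 0 0.003 0 0 0; 0 0 0.003 0 0 0; 0 0 0.003 0 0 0';  python3 - <<'E'
from h import *
a=grab_frame("wrist"); b=grab_frame("scene"); s=state(); k=calibration("scene")
print(s["effort"].round(1),s["force"],s["torque"].round(2)); q=proj(s["ee_pos"],k)[0]; print(q)
x,y=int(q[0]),int(q[1])
cv2.imwrite("pics/m.png",np.hstack([cv2.resize(a[140:300,230:400],(425,400)),cv2.resize(b[y-50:y+40,x-45:x+45],(375,400),interpolation=cv2.INTER_CUBIC)])[:,:,::-1])
E
```

```text
time_s: 27.13
ee_pos: [583.4, 20.0, 10.4]
ee_rot: [-180.0, -0.1, 91.3]
force: [1.3, -0.4, 0.1]
gripper_width: 91.3
[  0.  -45.8 -17.1   0.1   0.   -0. ] [-0.27411404 -0.10573959 -1.09941982] [-0.   -0.08 -0.  ]
[341.23726735 234.0843463 ]
```

View pics/m.png

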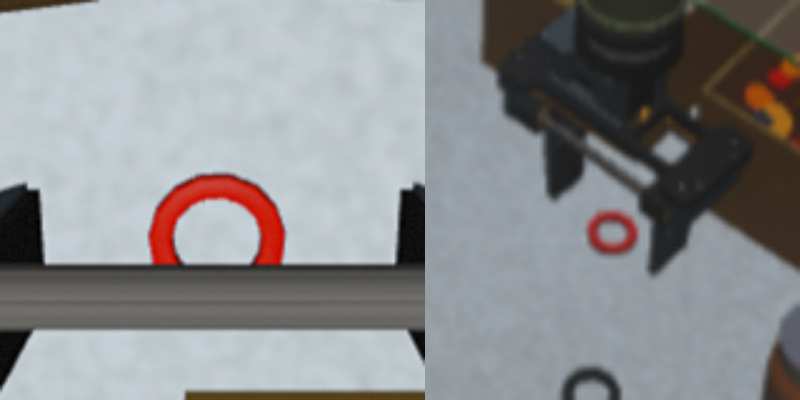

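The scene crop shows the tapered fingertips (565,198) and (655,272) straddling the ring at (612,232), close to table level. I'll try closing.

```bash
python3 -m jog '0 0 0 0 0 0; 0 0 0 0 0 0; 0 0 0 0 0 0; 0 0 0 0 0 0; 0 0 0 0 0 0; 0 0 0 0 0 0; 0 0 0 0 0 0; 0 0 0 0 0 0; 0 0 0 0 0 0; 0 0 0 0 0 0; 0 0 0 0 0 0; 0 0 0 0 0 0' -1 12; python3 -c "
from h import *
s=state();print(s['force'],s['torque'])"
```

```text
time_s: 28.23
ee_pos: [583.5, 20.0, 10.5]
ee_rot: [-180.0, -0.1, 91.3]
force: [0.0, -0.1, 0.4]
gripper_width: 13.8
[ 0.03890644 -0.14061155  0.42315537] [-0.02501628 -0.10059994  0.03150781]
```

```bash
python3 - <<'E'
from h import *
k=calibration("wrist"); s=state(); im=grab_frame("wrist")
M=cv2.Rodrigues(k["rvec"])[0]; c=-M.T@k["tvec"]; print("cam",c.round(1),"f",k["mtx"][0,0].round(1),"tcp",s["ee_pos"].round(1))
h=cv2.cvtColor(im,cv2.COLOR_RGB2HSV); m=(((h[...,0]<6)|(h[...,0]>174))&(h[...,1]>150)&(h[...,2]>90)); m[:,:280]=0;m[:,360:]=0
ys,xs=np.nonzero(m); print(xs.min(),xs.max(),ys.min(),ys.max()); 
for x in (290,343.5): print(ray([x,229],k,5).round(1))
# fingertip positions predicted at table/tcp+22
Rt=R.from_euler('xyz',s["ee_rot"],degrees=True)
S=calibration("scene"); 
for z in (22,10,0): print(z,proj(Rt.apply([[0,7,z],[0,-7,z],[0,45,z],[0,-45,z]])+s["ee_pos"],S).round(1).tolist())
b=grab_frame("scene"); q=proj(s["ee_pos"],S)[0]; x,y=int(q[0]),int(q[1]); print(x,y)
cv2.imwrite("pics/n.png",np.hstack([cv2.resize(im[140:300,230:400],(425,400)),cv2.resize(b[y-50:y+40,x-45:x+45],(375,400),interpolation=cv2.INTER_CUBIC)])[:,:,::-1])
E
```

```text
cam [583.3  86.4 184.1] f 279.8 tcp [583.5  20.   10.5]
302 331 210 223
[566.   23.9   5. ]
[602.1  24.8   5. ]
22 [[342.6, 239.8], [339.2, 237.4], [351.8, 246.4], [330.2, 231.1]]
10 [[342.8, 237.4], [339.4, 235.0], [352.1, 243.9], [330.4, 228.6]]
0 [[342.9, 235.3], [339.5, 232.9], [352.3, 241.8], [330.5, 226.5]]
341 234
```

View pics/n.png

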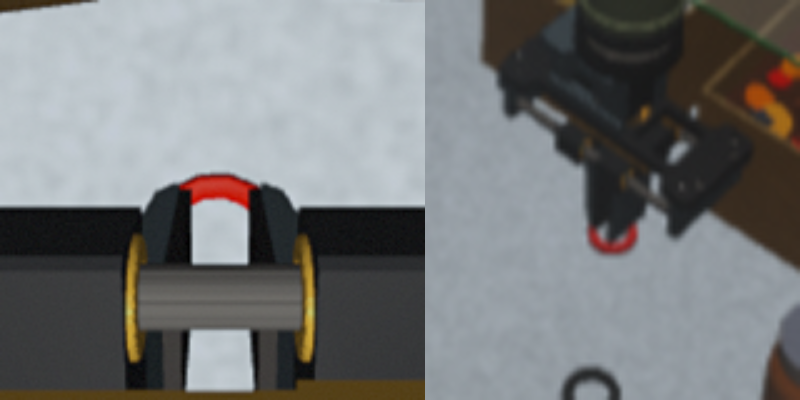

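Diameter check: the ring appears as 36.4 mm rather than 38, so the true height is several mm more than reported. The fingers closed above the ring again. I'll open and feel for the table in small steps.

```bash
python3 -m jog '0 0 0 0 0 0; 0 0 0 0 0 0; 0 0 0 0 0 0; 0 0 0 0 0 0; 0 0 0 0 0 0; 0 0 0 0 0 0; 0 0 0 0 0 0; 0 0 0 0 0 0; 0 0 0 0 0 0; 0 0 0 0 0 0; 0 0 0 0 0 0; 0 0 0 0 0 0' 1 >/dev/null
python3 -m jog '0 0 0.001 0 0 0; 0 0 0.003 0 0 0; 0 0 0.003 0 0 0'; python3 -m jog '0 0 0.001 0 0 0; 0 0 0.002 0 0 0; 0 0 0.002 0 0 0'
```

```text
time_s: 29.58
ee_pos: [583.3, 20.0, 8.8]
ee_rot: [-179.9, -0.1, 91.3]
force: [-0.7, 0.5, 0.8]
gripper_width: 90.7
time_s: 29.83
ee_pos: [583.2, 20.0, 7.6]
ee_rot: [-179.9, -0.1, 91.3]
force: [-0.5, 0.7, -0.2]
gripper_width: 91.8
```

```bash
python3 -m jog '0 0 0.001 0 0 0; 0 0 0.002 0 0 0; 0 0 0.002 0 0 0'; python3 -m jog '0 0 0.001 0 0 0; 0 0 0.002 0 0 0; 0 0 0.002 0 0 0'
```

```text
time_s: 30.08
ee_pos: [583.1, 20.0, 6.5]
ee_rot: [-179.9, -0.1, 91.3]
force: [0.3, 0.3, -0.6]
gripper_width: 91.3
time_s: 30.33
ee_pos: [583.1, 20.0, 5.4]
ee_rot: [-179.9, -0.1, 91.3]
force: [0.4, 0.9, -0.5]
gripper_width: 91.2
```

```bash
python3 -m jog '0 0 0.001 0 0 0; 0 0 0.002 0 0 0; 0 0 0.002 0 0 0'; python3 -m jog '0 0 0 0 0 0; 0 0 0 0 0 0; 0 0 0 0 0 0; 0 0 0 0 0 0; 0 0 0 0 0 0; 0 0 0 0 0 0; 0 0 0 0 0 0; 0 0 0 0 0 0; 0 0 0 0 0 0; 0 0 0 0 0 0; 0 0 0 0 0 0; 0 0 0 0 0 0' -1 12; python3 -m jog '0 0 0 0 0 0'
```

```text
time_s: 30.58
ee_pos: [583.0, 20.0, 4.3]
ee_rot: [-179.9, -0.1, 91.3]
force: [0.4, 0.1, 0.5]
gripper_width: 90.9
time_s: 31.58
ee_pos: [583.0, 20.0, 4.2]
ee_rot: [-179.9, -0.1, 91.3]
force: [0.6, -0.2, -0.5]
gripper_width: 14.1
time_s: 31.67
ee_pos: [583.0, 19.9, 4.2]
ee_rot: [-179.9, -0.1, 91.3]
force: [-0.3, -0.2, 0.0]
gripper_width: 7.4
```

Closing again passed over (7.4 mm). The sensed height clearly isn't what the fingertips are doing, so I'll open, check the ring, and keep feeling down.

```bash
python3 -m jog '0 0 0 0 0 0; 0 0 0 0 0 0; 0 0 0 0 0 0; 0 0 0 0 0 0; 0 0 0 0 0 0; 0 0 0 0 0 0; 0 0 0 0 0 0; 0 0 0 0 0 0; 0 0 0 0 0 0' 0.6 >/dev/null; python3 bk.py; python3 - <<'E'
from h import *
# image features: red ring exact columns at its widest row; and floor/box mouth bottom corners
im=cv2.imread("pics/bk.png"); k=calibration("wrist"); p=json.load(open("p.json"))["stock"]
print("pred mouth floor",proj(fr(p,[[0,25,0],[0,-25,0],[0,25,112],[0,-25,112]]),k).round(0).tolist())
g=im[:,:,::-1].astype(int)
for r in range(100,200,12):
    row=im[r,230:420].astype(int).sum(1); b=(row>430); xs=np.nonzero(b)[0]+230; print(r,xs.min() if len(xs) else None,xs.max() if len(xs) else None)
row=g[228]; red=(row[:,0]-row[:,1])>50; xs=np.nonzero(red[270:370])[0]+270; print("ring row228",xs.min(),xs.max())
print(state()["gripper_width"])
E
```

```text
(290, 213, 55, 33) [583.7  26.5   5. ]
(603, 0, 37, 64) [749.1 145.7   5. ]
[([317.0, 237.9], 0.91, array([584.,  18.,   0.]))]
[582.96616984  19.98032058   4.2545255 ] [-1.79891342e+02 -9.02788227e-02  9.12710600e+01]
pred mouth floor [[264.0, 140.0], [344.0, 136.0], [173.0, 151.0], [389.0, 138.0]]
100 265 347
112 266 347
124 267 348
136 268 348
148 230 419
160 230 419
172 230 419
184 230 419
196 230 419
ring row228 292 342
71.84404878272187
```

Mouth floor corners match the prediction (80 px wide), so the camera height is right. The finger edges in the wrist view put the real tips only a few mm ahead of the reported TCP, not 22. I'll keep going down gently.

```bash
python3 -m jog '0 0 0.001 0 0 0; 0 0 0.003 0 0 0; 0 0 0.003 0 0 0'; python3 -m jog '0 0 0.001 0 0 0; 0 0 0.003 0 0 0; 0 0 0.003 0 0 0'; python3 -m jog '0 0 0.001 0 0 0; 0 0 0.002 0 0 0; 0 0 0.002 0 0 0'
```

```text
time_s: 32.77
ee_pos: [582.8, 20.0, 2.6]
ee_rot: [-179.9, -0.1, 91.3]
force: [0.4, 0.9, 0.4]
gripper_width: 73.4
time_s: 33.02
ee_pos: [582.6, 20.0, 0.8]
ee_rot: [-179.8, -0.1, 91.3]
force: [0.8, -1.2, -0.2]
gripper_width: 73.1
time_s: 33.27
ee_pos: [582.6, 20.0, -0.3]
ee_rot: [-179.8, -0.1, 91.3]
force: [0.2, -0.4, 0.0]
gripper_width: 73.1
```

```bash
python3 -m jog '0 0 0.001 0 0 0; 0 0 0.002 0 0 0; 0 0 0.002 0 0 0'; python3 -m jog '0 0 0.001 0 0 0; 0 0 0.002 0 0 0; 0 0 0.002 0 0 0'
```

```text
time_s: 33.52
ee_pos: [582.5, 20.0, -1.4]
ee_rot: [-179.8, -0.1, 91.3]
force: [0.1, 0.2, 0.5]
gripper_width: 73.2
time_s: 33.77
ee_pos: [582.4, 20.0, -2.5]
ee_rot: [-179.8, -0.1, 91.3]
force: [0.4, 0.0, 0.4]
gripper_width: 73.2
```

```bash
python3 -m jog '0 0 0 0 0 0; 0 0 0 0 0 0; 0 0 0 0 0 0; 0 0 0 0 0 0; 0 0 0 0 0 0; 0 0 0 0 0 0; 0 0 0 0 0 0; 0 0 0 0 0 0; 0 0 0 0 0 0' -0.4 12; python3 bk.py
```

```text
time_s: 34.52
ee_pos: [582.4, 20.0, -2.5]
ee_rot: [-179.8, -0.1, 91.3]
force: [-0.2, -0.3, 0.3]
gripper_width: 36.7
(630, 10, 10, 41) [748.8 144.1   5. ]
(289, 215, 59, 31) [583.8  28.2   5. ]
[([319.1, 240.3], 0.7, array([585.,  19.,   0.]))]
[582.41499025  19.97766772  -2.54037174] [-1.79813150e+02 -9.04297057e-02  9.12713114e+01]
```

```bash
python3 -m jog '0 0 0 0 0 0; 0 0 0 0 0 0; 0 0 0 0 0 0; 0 0 0 0 0 0' -1 15; python3 -m jog '0 0 -0.01 0 0 0; 0 0 -0.03 0 0 0; 0 0 -0.06 0 0 0; 0 0 -0.1 0 0 0; 0 0 -0.1 0 0 0; 0 0 -0.1 0 0 0'; python3 bk.py
```

```text
time_s: 34.95
ee_pos: [582.4, 20.0, -2.5]
ee_rot: [-179.8, -0.1, 91.3]
force: [0.4, -0.6, 0.8]
gripper_width: 36.3
time_s: 35.45
ee_pos: [583.7, 19.9, 49.2]
ee_rot: [180.0, -0.1, 91.3]
force: [-0.5, -0.2, -0.9]
gripper_width: 36.0
(584, 0, 36, 17) [776.1 175.2   5. ]
(289, 215, 58, 31) [585.1  10.    5. ]
(502, 33, 58, 56) [734.1 141.1   5. ]
[([320.2, 241.6], 0.88, array([588.,  -2.,   0.]))]
[583.66555053  19.91214879  49.15321489] [ 1.79981329e+02 -8.83634180e-02  9.12730315e+01]
```

Gripped: the width holds at 36 mm and the ring keeps its place in the wrist image after the lift. Next, the tray clearances against the sign and mug.

```bash
python3 - <<'E'
from h import *
T=calibration("top"); t=lambda x,y:np.array([140+x/2.353,80+y/2.353])
for n,q,z in [("card top L",(580,134),150),("card top R",(648,141),150),("card botL",(574,147),10),("card botR",(636,154),10),("foot",(581,175),10),("foot",(618,178),10),("mug L",(714,240),95),("mug bot",(740,262),95),("handle",(743,188),60)]: print(n,ray(t(*q),T,z).round(0))
print("tray centre rel",delta([590,-363,150],[180,0,91.3]))
E
```

```text
card top L [ 707. -256.  150.]
card top R [ 694. -361.  150.]
card botL [ 727. -269.   10.]
card botR [ 713. -372.   10.]
foot [ 678. -278.   10.]
foot [ 672. -340.   10.]
mug L [ 547. -469.   95.]
mug bot [ 512. -508.   95.]
handle [ 639. -532.   60.]
tray centre rel (array([-0.7656, -0.002 , -0.2067]), array([-0.0025, -0.001 , -0.0003]), 'rows~', np.float64(9.5))
```

```bash
python3 -m jog '0 0 -0.08 0 0 0; 0 0 -0.16 0 0 0; -0.05 0 -0.24 0 0 0; -0.12 0 -0.3 0 0 0; -0.2 0 -0.3 0 0 0; -0.28 0 -0.3 0 0 0; -0.36 0 -0.3 0 0 0; -0.44 0 -0.3 0 0 0; -0.52 0 -0.3 0 0 0; -0.6 0 -0.3 0 0 0; -0.68 0 -0.3 0 0 0; -0.76 0 -0.3 0 0 0; -0.83 0 -0.3 0 0 0; -0.83 0 -0.3 0 0 0; -0.83 0 -0.3 0 0 0; -0.83 0 -0.3 0 0 0'; python3 - <<'E'
from h import *
T=[592,-395]
print(delta(T+[60],[180,0,91.3]))
k=calibration("wrist"); grab_frame("wrist"); p=json.load(open("p.json"))["tray"]
print(spot_in("tray","wrist")[:1],spot_in("buckle","wrist")[:1],proj(fr(p,[[65,95,28],[65,-95,28],[-65,-95,28],[-65,95,28]]),k).round(0).tolist())
E
```

```text
time_s: 36.88
ee_pos: [591.4, -394.5, 195.1]
ee_rot: [-179.7, -0.2, 91.3]
force: [0.2, 1.4, 0.3]
gripper_width: 36.3
(array([-0.002 ,  0.0027,  0.2702]), array([-0.0038, -0.0025, -0.0005]), 'rows~', np.float64(3.2))
[{'rect': [271.1, 74.2, 384.3, 239.4], 'confidence': 0.75}] [{'rect': [290.8, 213.0, 348.1, 248.4], 'confidence': 0.71}] [[380.0, 74.0], [387.0, 233.0], [287.0, 242.0], [266.0, 87.0]]
```

Tray and buckle are where predicted, so I'll descend.

```bash
python3 -m jog '-0.001 0.002 0.07 -0.0038 -0.0025 0; -0.001 0.002 0.14 -0.0038 -0.0025 0; -0.001 0.002 0.21 -0.0038 -0.0025 0; -0.001 0.002 0.27 -0.0038 -0.0025 0; -0.001 0.002 0.32 -0.0038 -0.0025 0; -0.001 0.002 0.35 -0.0038 -0.0025 0; -0.001 0.002 0.365 -0.0038 -0.0025 0; -0.001 0.002 0.372 -0.0038 -0.0025 0; -0.001 0.002 0.372 -0.0038 -0.0025 0; -0.001 0.002 0.372 -0.0038 -0.0025 0'
```

```text
time_s: 37.87
ee_pos: [593.2, -393.8, 12.0]
ee_rot: [179.8, 0.2, 91.4]
force: [-0.4, -0.1, -0.5]
gripper_width: 36.2
```

```bash
python3 -m jog '0 0 0.004 0.002 -0.002 0; 0 0 0.008 0.002 -0.002 0; 0 0 0.011 0.002 -0.002 0; 0 0 0.011 0.002 -0.002 0; 0 0 0.011 0.002 -0.002 0'; python3 -m jog '0 0 0.002 0 0 0; 0 0 0.004 0 0 0; 0 0 0.004 0 0 0; 0 0 0.004 0 0 0'
```

```text
time_s: 38.28
ee_pos: [593.2, -393.9, 6.6]
ee_rot: [180.0, 0.4, 91.4]
force: [-0.2, -0.3, -0.1]
gripper_width: 36.1
time_s: 38.62
ee_pos: [593.1, -393.8, 4.4]
ee_rot: [180.0, 0.3, 91.4]
force: [-0.9, 0.4, -0.1]
gripper_width: 36.4
```

```bash
python3 -m jog '0 0 0.001 0 0 0; 0 0 0.002 0 0 0; 0 0 0.002 0 0 0'; python3 -m jog '0 0 0 0 0 0; 0 0 0 0 0 0; 0 0 0 0 0 0; 0 0 0 0 0 0; 0 0 0 0 0 0; 0 0 0 0 0 0' 0.12; python3 -m jog '0 0 -0.02 0 0 0; 0 0 -0.06 0 0 0; 0 0 -0.12 0 0 0; 0 0 -0.2 0 0 0; 0 0 -0.28 0 0 0; 0 0 -0.36 0 0 0; 0 0 -0.42 0 0 0; 0 0 -0.48 0 0 0; 0 0 -0.48 0 0 0; 0 0 -0.48 0 0 0; 0 0 -0.48 0 0 0'; python3 - <<'E'
from h import *
k=calibration("wrist"); a=grab_frame("wrist"); p=json.load(open("p.json"))
for d in tip_of("buckle","wrist")[:2]:
    b=ray(d["location"],k,5); print(d,b.round(0),R.from_euler('z',-p["tray"][2],degrees=True).apply(b-[*p["tray"][:2],0]).round(0))
print(proj(fr(p["stand"],[[0,0,170],[0,0,251]]),k).round(0).tolist())
b=grab_frame("scene"); print([(d["location"],round(d["confidence"],2)) for n in("hook","hook_tip") for d in tip_of(n,"scene")[:3]])
cv2.imwrite("pics/z.png",np.hstack([cv2.resize(a[60:300,140:420],(467,400)),cv2.resize(b[200:370,160:300],(330,400),interpolation=cv2.INTER_CUBIC)])[:,:,::-1])
E
```

```text
time_s: 38.87
ee_pos: [593.0, -393.8, 3.3]
ee_rot: [180.0, 0.3, 91.4]
force: [0.3, -0.1, 0.0]
gripper_width: 36.1
time_s: 39.37
ee_pos: [593.1, -393.8, 3.3]
ee_rot: [180.0, 0.3, 91.4]
force: [-0.4, 0.8, 0.3]
gripper_width: 51.4
time_s: 40.28
ee_pos: [592.6, -392.1, 243.1]
ee_rot: [-180.0, 0.3, 91.4]
force: [-0.9, 0.8, -1.0]
gripper_width: 50.9
{'location': [317.2, 181.0], 'confidence': 0.81} [ 593. -395.    5.] [-17. -30.   5.]
{'location': [73.6, 159.1], 'confidence': 0.71} [ 237. -372.    5.] [-368.   36.    5.]
[[118.0, 156.0], [22.0, 167.0]]
[([154.1, 233.2], 0.81), ([183.1, 259.3], 0.73), ([282.2, 238.7], 0.73), ([191.6, 347.4], 0.49)]
```

View pics/z.png

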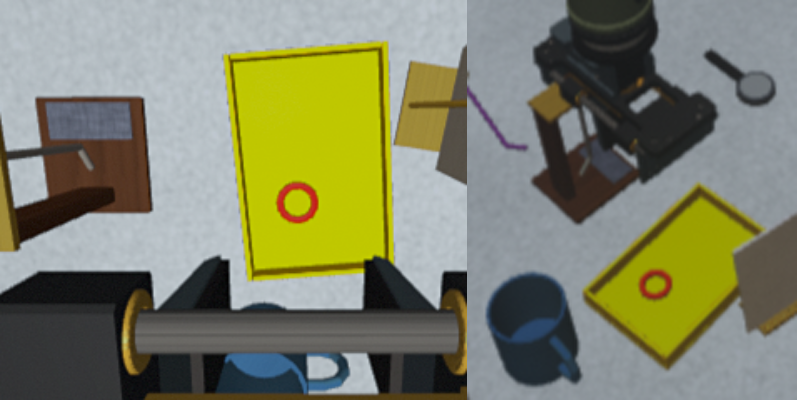

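The ring lies flat in the tray at (297,202), the rod is still in the stand with its foot visible, and the gripper is clear. Handing in.

```bash
python3 -c "
from workcell import *
print(job_done())"
```

```text
the job is handed in; nothing more can be done
None
```

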